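Stack the lot tray and latch it

TASK

Lift the loose handled tray with its cotton reel and stack it on the lower tray, so that its four lugs drop into the corner sockets and it sits fully home; the socket frame is a little off centre, so feel for the sockets with a light touch, and keep the tray level without dropping or forcing it. Then turn the latch as far as it goes over the tray's tab, let go, and leave the other things where they are.

Things in the scene. Friction and masses are not known exactly. Their poses are not given: they have to be found in the camera images.
- tray_handle (a point): centre of the handle bar of the loose plywood upper tray (130 mm along its x, 190 along its y, walls 40 high). Bar 14 mm thick (x), 18 high, 116 long (y), on uprights at y = +-50 mm; its centre is 89 mm above the lug tips, 79 above the tray's bottom. Flat steel tabs (34 mm wide, 6 thick, at bottom level) stick out to x = +-118 mm, so either way round will do. 0.3 to 0.55 kg.
- tray_feet (a point): point under the upper tray's centre at the height of its lug tips (x, y as the tray). It stands on four round steel lugs at x = +-48, y = +-78 mm: 12 mm across, 10 mm long below the tray's bottom, tips chamfered to 10 mm over the last 1.5 mm.
- lower_tray: lower plywood tray, 140 mm (x) by 200 mm (y), heavy, does not shift; origin at the centre of its underside, z up; its -x side carries the latch. When the upper tray is home its bottom lies on the socket frame: lug tips 62 mm and bar centre 151 mm above this origin.
- rim_centre (a point): centre of the lower tray, 72 mm up, level with the top of its aluminium socket frame: a pad 44 mm square with a 15 mm square hole 12 mm deep at each corner, holes 96 mm (x) by 156 mm (y) apart like the lugs. The frame is bolted on through slots, up to 9.5 mm off this centre along x and along y (not turned, unmeasured, does not give). Lugs off the holes rest on the flat pads.
- latch (a joint): angle of the flat turn latch on the lower tray's -x side: near 0 the arm points away from the tray (along the tray's -x), it grows counter-clockwise seen from above, and at 1.57 (its stop) the arm lies along the tray's -y, over the upper tray's tab. Stiff turning (0.05 N m), stays where it is left. The arm's underside is 3 mm above the tab of a tray that is home, and strikes the tab of one that is not.
- latch_pin (a point): middle of the free part of the latch's upright steel pin, 11 mm across, on the arm 52 mm from the hinge; the pin rises from 89 to 126 mm above the lower tray's underside, this point at 111 mm
- latch_hinge (a point): the latch's vertical hinge axis at the arm's underside, fixed on the lower tray at x = -106, y = +52, z = 81 mm of its frame
- cotton_reel: blue cotton reel, 31 mm across, 42 mm high, 20 g, standing loose in the upper tray; origin under its centre
- ink_bottle: square glass ink bottle with a black cap, 44 x 44 x 63 mm, between the trays; bystander, origin under its centre
- knob_box: small card box, 57 x 92 x 41 mm, between the trays, nearer the robot; bystander, origin under its centre
- whetstone_box: long wooden box, 66 x 200 x 46 mm, at the right; bystander, origin under its centre
- smoothing_plane: wooden smoothing plane, 66 x 198 x 100 mm, at the left; bystander, origin under its centre

How it is judged:
By the outcome, as a careful person would: the job done as asked, in the order asked, and still so for the second after the job is handed in, with the robot touching nothing.
It also fails if it takes over 72 s, if anything falls off the work surface, if the arm or the gripper's body presses on something with over 40 N, if the wrist force passes 120 N, or if a joint passes its speed limit or range.

ROBOT

A 6-joint arm with a two-finger parallel gripper is mounted at the origin on a cart in front of the work surface, level with it; the furniture and walls round the work are solid. World frame = base frame: x ahead of the robot, y to its left, z up, the work surface at z = 0. Lengths are in m, angles in rad, forces in N, time in s.
With the tool pointing down it reaches from about 0.325 to 0.85 m from the base axis. Payload 15.5 kg.
Tool frame: the origin (TCP) lies midway between the tips of the shut fingers; the grasp point (between the pads) lies 19 mm behind it; z points along the fingers, y is the line along which they close (so a half turn about z gives the same grasp; the last joint's range is limited). The gripper opens to 91 mm and grips with 3 to 60 N. Pads are 32 mm wide; open, the fingers measure 118 mm over their backs; the gripper's body (76 mm by 178 mm) begins 60 mm behind the grasp point.
Start: joints at [1.244, 0.494, 1.345, -0, 1.302, -0.096], TCP at [0.144, 0.608, 0.214] pointing down, gripper open.
Joint ranges: [-2.91, 2.91], [-0.82, 2.16], [0.22, 2.67], [-1.22, 4.37], [0.12, 2.79], [-3.08, 3.08]. Speed limits (rad/s): [1.89, 1.89, 2.57, 3.01, 3.01, 3.01].

INTERFACE

Orientations are given as a rotation vector (axis times angle).
In Python, from cell import get_obs, snapshot, get_calibration, job_done gives the robot as it stands. The module is installed in compiled form; this text tells all that it offers.
- The arm moves only by the tool play_rows, never from a script. Its argument "plan" is a list of rows, each a list of 3 entries, a list of its own where there are three numbers: the turn, a rotation vector about the world's x, y, z scaled (see below), then the shift along the world's x, y, z scaled (see below), then the closure, from -1 (fully open) to 1 (shut). A call has 1 to 5 rows; each row is the pose to reach, as a shift and turn from the pose commanded when the call began; what a row does not reach only later rows make up. The controller multiplies each number of a shift by 200 mm and each number of a turn by 120 degrees. A row lasts 1/10 s, in which the tool goes at most 50 mm and 8.59 degrees, less where a joint would pass 70% of its speed; a pose out of reach is approached as far as the arm can. A call with a number of a shift or a turn outside -1 to 1 is refused whole. A call with a gripper value outside its range is refused whole. The fingers move at their own pace and stop on an object; "grip_force" is the grip in N (left out, the last holds). Time passes only in rows, so rows that repeat a pose let the fingers close. It gives the time, the measured TCP pose, the force, the opening and the grip force at its end, in the units of the state.
- get_obs(): the state, without advancing time (a new reading comes with each control period).
- snapshot(name): name is "scene" or "top" or "wrist"; returns the picture (480x640x3 uint8, red, green, blue); there is no depth.
- get_calibration(name): a dict with "vfov" (degrees; the focal length in pixels is half the picture's height over the tangent of half this angle, whatever the lens; pixels are square), "cx", "cy" (the principal point, pixels), "eye" and "attitude" of the camera in the world; the wrist camera has in their place "T_tool_cam" (4x4, takes a point from camera to tool coordinates, whose origin is the TCP and whose axes are the flange's). Camera axes: x right, y down, z forward; pixel columns grow to the right and rows downward; lengths in m; the calibration is good to about 2 mm. A picture is of the moment at which its call begins: read the wrist's pose just before it. get_calibration takes no time and is no camera call.
- job_done(): hands the job in; it is judged then, once.
The state is a dict: "time_s": time; "joints": joint angles; "dq": joint speeds; "tau": joint torques, N m; "position": TCP position; "tool_rot": TCP orientation; "force": force on the tool from outside, world axes, zero at the start; "ft_torque": the same for the moment, N m; "grip_width": finger opening in m; "grip_force": force on a finger pad.
Only numpy, scipy, OpenCV 4.12 (cv2) and the standard library are available. Lean on these libraries where they do the work, as an engineer would, in place of code of your own. Each camera call takes 0.05 s, during which the arm holds its last target. There are 200 camera calls.

## Working session

There is one attempt and no reset: what is moved stays moved. The work goes in short steps, Python scripts to look and compute and a tool call to move; the robot and the scene stay as the last step left them, time stands still between calls to the robot, and variables do not carry over. Pictures are saved under pics/ and viewed, at most 10 in all, crops included, and the job is handed in when it is done.

Besides the shell and the picture viewer there is one more tool, called after "Call:" as name([rows], argument=value, ...), one row to a line, values as JSON. play_rows: Moves the arm, as the interface text tells. Its arguments: {"type":"object","properties":{"plan":{"type":"array","items":{"type":"array"}},"grip_force":{"type":"number"}},"required":["plan"]}

```bash
mkdir -p pics; python3 - <<'E'
from cell import *
import cv2
o=get_obs();print(o)
for n in("scene","top","wrist"):
    print(n,get_calibration(n)); cv2.imwrite(f"pics/{n}0.png",snapshot(n)[:,:,::-1])
E
```

```text
{'time_s': 0.0, 'joints': array([ 1.24348736e+00,  4.94206555e-01,  1.34614807e+00,  3.05959471e-05,
        1.30249393e+00, -9.55162237e-02]), 'dq': array([-0.00060864, -0.00203744, -0.00049869, -0.00018556, -0.00042402,
       -0.0003817 ]), 'tau': array([ 9.26123030e-04, -8.78828287e+01, -3.81855547e+01,  7.05572125e-02,
        5.32465323e-02, -1.44281039e-04]), 'position': array([0.1434478 , 0.60791636, 0.213318  ]), 'tool_rot': array([-3.63263444e-01, -3.12022490e+00,  1.91894067e-03]), 'force': array([0.43987989, 0.14371716, 0.60584974]), 'ft_torque': array([-0.03569272,  0.02615764,  0.00124933]), 'grip_force': 0.0, 'grip_width': 0.09111059567233736}
scene {'vfov': 49.86254339196608, 'cx': 323.3677596882351, 'cy': 228.2127936560484, 'eye': array([ 0.09523493, -0.91723115,  1.04955963]), 'attitude': array([-2.27520339,  0.53673451, -0.26015338])}
top {'vfov': 52.37305712361968, 'cx': 316.9682951384672, 'cy': 231.51570959721172, 'eye': array([0.36746182, 0.00729384, 1.34571541]), 'attitude': array([-2.10949657,  2.16897821, -0.14472444])}
wrist {'vfov': 71.95266207432525, 'cx': 321.6005109701782, 'cy': 235.72574961094531, 'T_tool_cam': array([[ 9.75008769e-04, -9.62259991e-01, -2.72130041e-01,
         7.70684514e-02],
       [ 9.99999464e-01,  8.43319352e-04,  6.00873663e-04,
         5.07619550e-04],
       [-3.48704156e-04, -2.72130481e-01,  9.62260297e-01,
        -1.69526486e-01],
       [ 0.00000000e+00,  0.00000000e+00,  0.00000000e+00,
         1.00000000e+00]])}
```

View pics/top0.png

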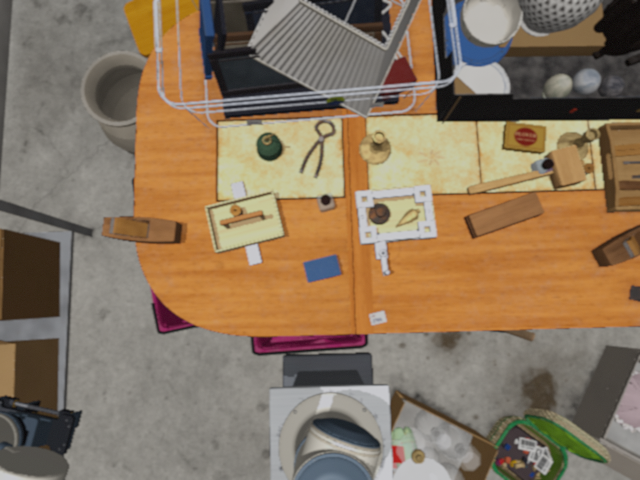

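View pics/scene0.png

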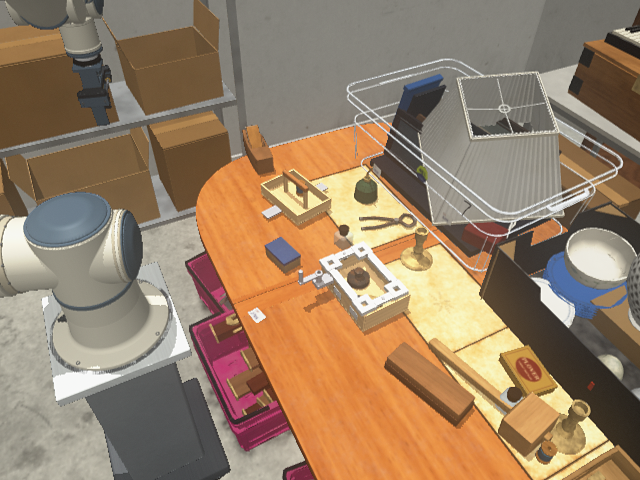

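The top view shows the loose tray near (247,222), with tabs at (238,188) and (254,252). The lower tray is near (397,214), with its latch at (384,255). I'll enlarge both.

```bash
cat > h.py <<'E'
import numpy as np,cv2
from scipy.spatial.transform import Rotation as R
from cell import *
def cam(n,o=None):
    c=get_calibration(n); f=240/np.tan(np.radians(c['vfov']/2))
    if 'eye' in c: return f,c['cx'],c['cy'],np.array(c['eye']),R.from_rotvec(c['attitude']).as_matrix()
    T=np.array(c['T_tool_cam']); o=o or get_obs(); Rt=R.from_rotvec(o['tool_rot']).as_matrix()
    return f,c['cx'],c['cy'],Rt@T[:3,3]+o['position'],Rt@T[:3,:3]
def p2w(C,u,v,z):
    f,cx,cy,e,M=C; d=M@np.array([(u-cx)/f,(v-cy)/f,1]); return e+d*(z-e[2])/d[2]
def w2p(C,p):
    f,cx,cy,e,M=C; q=M.T@(np.array(p)-e); return np.array([cx+f*q[0]/q[2],cy+f*q[1]/q[2]])
E
python3 - <<'E'
from h import *
a=cv2.imread("pics/top0.png")
A=cv2.resize(a[175:275,200:300],(500,500)[:2],interpolation=cv2.INTER_CUBIC)[:,:390+20]
A=cv2.resize(a[175:275,195:295],None,fx=4,fy=4,interpolation=cv2.INTER_CUBIC)
B=cv2.resize(a[180:280,350:450],None,fx=4,fy=4,interpolation=cv2.INTER_CUBIC)
cv2.imwrite("pics/c1.png",np.hstack([A,B]))
C=cam("top")
for n,p,z in[("tab far",(238,188),.013),("tab near",(254,252),.013),("lower tr c",(397,214),.072),("ink",(326,201),.063),("box",(322,268),.041)]: print(n,p2w(C,*p,z).round(3))
print(w2p(C,[0,0,0]))
E
```

```text
tab far [0.695 0.239 0.013]
tab near [0.513 0.195 0.013]
lower tr c [ 0.597 -0.193  0.072]
ink [ 0.64  -0.006  0.063]
box [0.462 0.01  0.041]
[330.73840509 445.57073607]
```

View pics/c1.png

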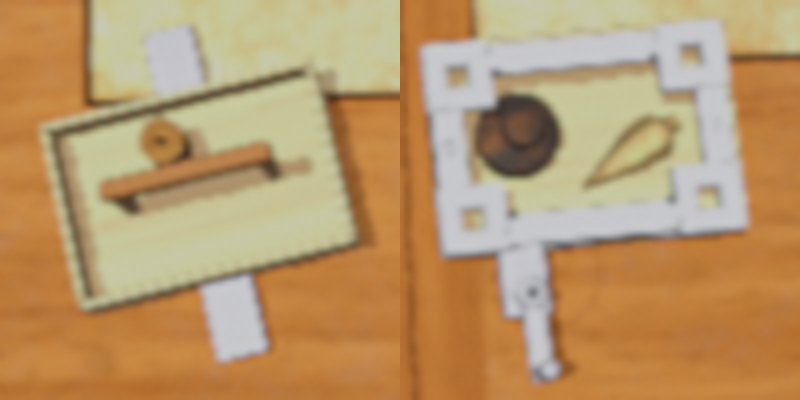

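The left crop shows the bar ends at (102,190) and (270,152), with the reel at (163,138). The right crop shows the holes at (457,76), (690,53), (473,218) and (708,197), the hinge at about (532,292) and the pin at about (550,372).

```bash
python3 - <<'E'
from h import *
C=cam("top")
L=lambda u,v,z:p2w(C,195+u/4,175+v/4,z)
Q=lambda u,v,z:p2w(C,350+(u-400)/4,180+v/4,z)
a,b=L(102,190,.098),L(270,152,.098);print("bar",a.round(3),b.round(3),((a+b)/2).round(4),np.linalg.norm(a-b),"yaw",np.degrees(np.arctan2(a[1]-b[1],a[0]-b[0])))
f,n=L(175,60,.016),L(235,318,.016);print("tabs",f,n,np.degrees(np.arctan2(*(f-n)[1::-1])))
print("reel",L(163,138,.057))
H=[Q(457,76,.072),Q(690,53,.072),Q(473,218,.072),Q(708,197,.072)]
print(np.array(H).round(4),np.mean(H,0).round(4))
for i,j in((0,2),(1,3)): d=H[i]-H[j];print(np.linalg.norm(d),np.degrees(np.arctan2(d[1],d[0])))
for i,j in((0,1),(2,3)): d=H[i]-H[j];print(np.linalg.norm(d),np.degrees(np.arctan2(d[1],d[0]))-90)
print("hinge",Q(532,292,.085),"pin",Q(548,370,.126),Q(548,370,.09))
o=get_obs();print(R.from_rotvec(o['tool_rot']).as_matrix().round(3))
E
```

```text
bar [0.583 0.27  0.098] [0.605 0.16  0.098] [0.5944 0.2151 0.098 ] 0.11172810328570865 yaw 101.29893263097878
tabs [0.68832342 0.23620577 0.016     ] [0.50605284 0.19560631 0.016     ] 12.55722891524459
reel [0.62487252 0.23742054 0.057     ]
[[ 0.6402 -0.108   0.072 ]
 [ 0.6512 -0.2634  0.072 ]
 [ 0.5446 -0.1146  0.072 ]
 [ 0.5541 -0.2695  0.072 ]] [ 0.5975 -0.1889  0.072 ]
0.09587100569046828 3.951358686360807
0.09732933970043356 3.6239050526319114
0.15577990043724219 4.047567183875586
0.1552280337639927 3.510209992323027
hinge [ 0.49331305 -0.14944023  0.085     ] pin [ 0.44020478 -0.15201406  0.126     ] [ 0.44235179 -0.15671605  0.09      ]
[[-0.973  0.23  -0.   ]
 [ 0.23   0.973 -0.001]
 [ 0.    -0.001 -1.   ]]
```

Call:
play_rows([
  [[0,0,-0.25],[0.9,-0.8,0.1],-1],
  [[0,0,-0.25],[0.9,-0.8,0.1],-1],
  [[0,0,-0.25],[0.9,-0.8,0.1],-1],
  [[0,0,-0.25],[0.9,-0.8,0.1],-1],
  [[0,0,-0.25],[0.9,-0.8,0.1],-1],
])

```text
time_s: 0.65
position: [0.3251, 0.4464, 0.234]
tool_rot: [1.164, 2.918, -0.0]
force: [0.4, 0.1, 0.5]
grip_width: 0.0915
grip_force: 0.0
```

Call:
play_rows([
  [[0,0,-0.29],[0.9,-0.8,0.1],-1],
  [[0,0,-0.29],[0.9,-0.8,0.1],-1],
  [[0,0,-0.29],[0.9,-0.8,0.1],-1],
  [[0,0,-0.29],[0.9,-0.8,0.1],-1],
  [[0,0,-0.29],[0.9,-0.8,0.1],-1],
])

```text
time_s: 1.15
position: [0.5052, 0.2862, 0.2541]
tool_rot: [1.987, 2.433, 0.0]
force: [-0.5, 0.6, 0.3]
grip_width: 0.0908
grip_force: 0.0
```

Call:
play_rows([
  [[0,0,0],[0.45,-0.37,0.0],-1],
  [[0,0,0],[0.45,-0.37,0],-1],
  [[0,0,0],[0.45,-0.37,0],-1],
  [[0,0,0],[0.45,-0.37,0],-1],
])

```text
time_s: 1.55
position: [0.5951, 0.2125, 0.2533]
tool_rot: [-1.982, -2.437, 0.001]
force: [-0.6, 0.2, 0.5]
grip_width: 0.0911
grip_force: 0.0
```

```bash
python3 - <<'E'
from h import *
o=get_obs();print(o['time_s'],o['position'],R.from_rotvec(o['tool_rot']).as_matrix().round(3))
np.save("o1.npy",o,allow_pickle=True)
cv2.imwrite("pics/w1.png",snapshot("wrist")[:,:,::-1])
E
```

```text
1.55 [0.59505492 0.21247414 0.25325718] [[-0.204  0.979 -0.   ]
 [ 0.979  0.204 -0.   ]
 [-0.    -0.    -1.   ]]
```

View pics/w1.png

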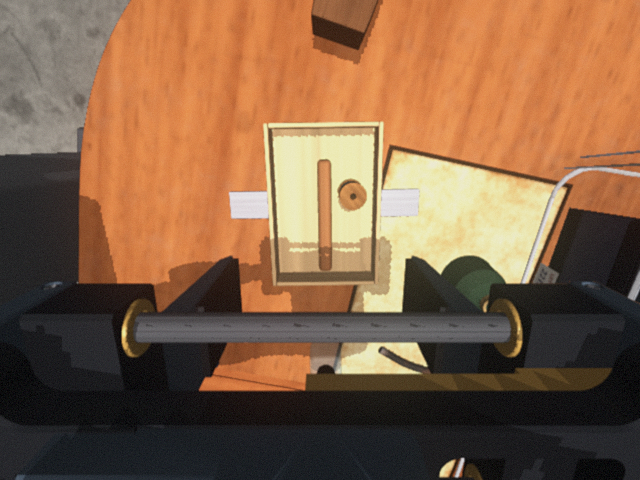

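The wrist view shows the bar from (323,160) to (325,270), nearly aligned with the tool. The reel is at (352,195), clear of the finger line.

```bash
python3 - <<'E'
from h import *
o=np.load("o1.npy",allow_pickle=True).item();C=cam("wrist",o)
a,b=p2w(C,323.5,160,.098),p2w(C,325,270.5,.098)
print(a,b,(a+b)/2,np.linalg.norm(a-b),np.degrees(np.arctan2(a[1]-b[1],a[0]-b[0]))-90)
t=p2w(C,250,205,.016),p2w(C,400,202,.016);d=t[1]-t[0];print(t,np.degrees(np.arctan2(d[1],d[0])))
print(p2w(C,351,195,.057))
E
```

```text
[0.58444446 0.27267646 0.098     ] [0.60939217 0.16196549 0.098     ] [0.59691831 0.21732098 0.098     ] 0.11348703400339082 12.698974026374103
(array([0.50733915, 0.19639932, 0.016     ]), array([0.68924126, 0.23832034, 0.016     ])) 12.97775310396568
[0.62280023 0.23980829 0.057     ]
```

Call:
play_rows([
  [[0,0,0.008],[0.008,0.022,-0.3],-1],
  [[0,0,0.008],[0.008,0.022,-0.55],-1],
  [[0,0,0.008],[0.008,0.022,-0.75],-1],
  [[0,0,0.008],[0.008,0.022,-0.91],-1],
  [[0,0,0.008],[0.008,0.022,-0.91],-1],
])

```text
time_s: 2.1
position: [0.5911, 0.2192, 0.068]
tool_rot: [-1.953, -2.454, 0.01]
force: [-0.3, -0.1, 0.1]
grip_width: 0.0912
grip_force: 0.0
```

Call:
play_rows([
  [[0,0,0],[0,0,0],0.3],
  [[0,0,0],[0,0,0],0.6],
  [[0,0,0],[0,0,0],1],
  [[0,0,0],[0,0,0],1],
  [[0,0,0],[0,0,0],1],
], grip_force=40)

```text
time_s: 2.6
position: [0.5955, 0.2188, 0.0728]
tool_rot: [1.958, 2.456, 0.002]
force: [0.7, -0.2, -0.3]
grip_width: 0.0542
grip_force: 0.0
```

Call:
play_rows([
  [[0,0,0],[0,0,0],1],
  [[0,0,0],[0,0,0],1],
  [[0,0,0],[0,0,0],1],
])

```text
time_s: 2.9
position: [0.5952, 0.2186, 0.0719]
tool_rot: [-1.958, -2.456, 0.0]
force: [-1.1, 0.1, 1.2]
grip_width: 0.0302
grip_force: 0.0
```

Call:
play_rows([
  [[0,0,0],[0,0,0],1],
  [[0,0,0],[0,0,0],1],
  [[0,0,0],[0,0,0],1],
  [[0,0,0],[0,0,0],1],
  [[0,0,0],[0,0,0],1],
])

```text
time_s: 3.4
position: [0.5952, 0.2187, 0.0719]
tool_rot: [1.958, 2.457, 0.0]
force: [1.2, -0.1, -1.4]
grip_width: 0.0136
grip_force: 40.0
```

Call:
play_rows([
  [[0,0,0],[0,0,0.01],1],
  [[0,0,0],[0,0,0.03],1],
  [[0,0,0],[0,0,0.06],1],
  [[0,0,0],[0,0,0.1],1],
  [[0,0,0],[0,0,0.1],1],
])

```text
time_s: 3.9
position: [0.5959, 0.2189, 0.0934]
tool_rot: [1.958, 2.456, 0.003]
force: [0.3, -0.4, -4.1]
grip_width: 0.0139
grip_force: 40.0
```

Call:
play_rows([
  [[0,0,0],[0,0,0.06],1],
  [[0,0,0],[0,0,0.18],1],
  [[0,0,0],[0,-0.05,0.35],1],
  [[0,0,0],[0,-0.15,0.52],1],
  [[0,0,0],[0,-0.3,0.65],1],
])

```text
time_s: 4.4
position: [0.5954, 0.1591, 0.2247]
tool_rot: [1.956, 2.457, 0.003]
force: [1.2, -0.4, -3.5]
grip_width: 0.0135
grip_force: 40.0
```

Call:
play_rows([
  [[0,0,-0.015],[0,-0.17,0.08],1],
  [[0,0,-0.03],[0,-0.35,0.1],1],
  [[0,0,-0.045],[0,-0.53,0.1],1],
  [[0,0,-0.06],[0,-0.7,0.1],1],
  [[0,0,-0.075],[0,-0.85,0.1],1],
])

```text
time_s: 4.9
position: [0.5948, -0.013, 0.2427]
tool_rot: [2.147, 2.293, 0.0]
force: [0.5, -0.5, -3.7]
grip_width: 0.0135
grip_force: 40.0
```

Call:
play_rows([
  [[0,0,0],[0.01,-0.15,0],1],
  [[0,0,0],[0.01,-0.3,0],1],
  [[0,0,0],[0.01,-0.45,0],1],
  [[0,0,0],[0.01,-0.58,0],1],
  [[0,0,0],[0.01,-0.68,0],1],
])

```text
time_s: 5.4
position: [0.5968, -0.1489, 0.2426]
tool_rot: [2.146, 2.294, -0.0]
force: [0.5, 0.1, -3.8]
grip_width: 0.0138
grip_force: 40.0
```

Call:
play_rows([
  [[0,0,0],[0,-0.08,0],1],
  [[0,0,0],[0,-0.14,-0.03],1],
  [[0,0,0],[0,-0.18,-0.08],1],
  [[0,0,0],[0,-0.2,-0.12],1],
  [[0,0,0],[0,-0.2,-0.12],1],
])

```text
time_s: 5.9
position: [0.5963, -0.187, 0.2161]
tool_rot: [-2.143, -2.293, 0.002]
force: [-0.4, 0.1, -4.0]
grip_width: 0.0136
grip_force: 40.0
```

```bash
python3 - <<'E'
from h import *
o=get_obs();M=R.from_rotvec(o['tool_rot']).as_matrix();print(o['time_s'],o['position'],o['force'],o['ft_torque'],M.round(4))
np.save("o2.npy",o,allow_pickle=True)
w=snapshot("wrist")[:,:,::-1];t=snapshot("scene")[:,:,::-1]
cv2.imwrite("pics/w2.png",w);cv2.imwrite("pics/s2.png",t)
a=cv2.resize(cv2.imread("pics/scene0.png")[225:345,290:430],None,fx=4,fy=4,interpolation=cv2.INTER_CUBIC)
cv2.imwrite("pics/s0c.png",a)
E
```

```text
5.9 [ 0.59632967 -0.18696292  0.21607391] [-0.40578405  0.09387335 -3.99633721] [-0.04455284  0.15577671 -0.00633447] [[-0.0676  0.9977 -0.0027]
 [ 0.9977  0.0676  0.0012]
 [ 0.0014 -0.0026 -1.    ]]
```

View pics/w2.png

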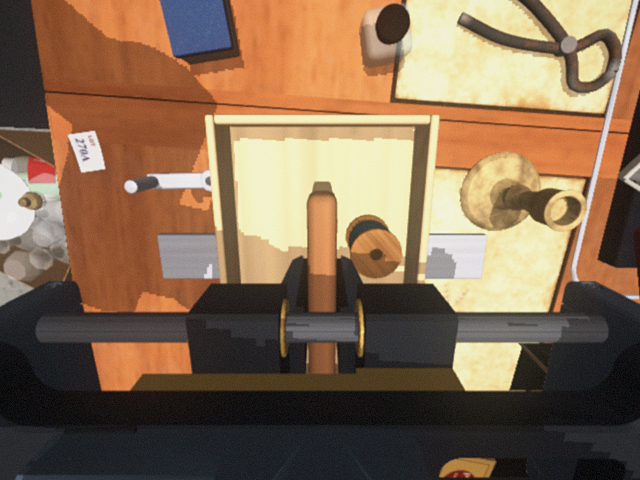

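View pics/s0c.png

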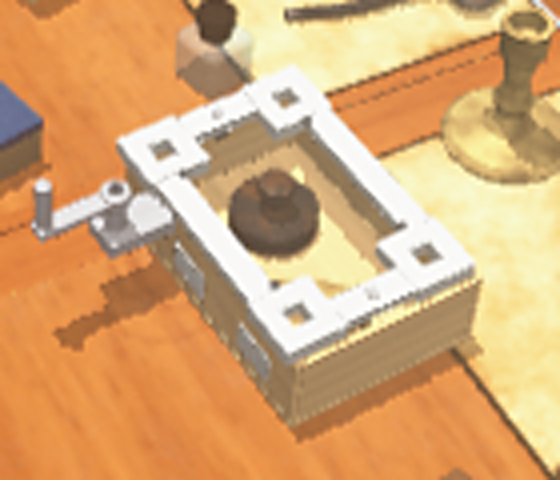

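The wrist view shows the tray level and the reel standing at (375,250). The bar's end is at (322,187) and the +y wall's outer edge is at row 116. The scene crop shows the holes at (162,150), (287,97), (299,312) and (426,252).

```bash
python3 - <<'E'
from h import *
C=cam("scene");H=np.array([p2w(C,290+u/4,225+v/4,.072) for u,v in((287,97),(426,252),(162,150),(299,312))])
print(H.round(4),H.mean(0).round(4))
o=np.load("o2.npy",allow_pickle=True).item();W=cam("wrist",o)
z=o['position'][2];M=R.from_rotvec(o['tool_rot']).as_matrix()
for u,v,dz,n in((214,116,-.022,"corner"),(434,116,-.022,"corner"),(322,187,.026,"bar end(+58)"),(214,183,0,"")):
    print(n,((p2w(W,u,v,z+dz)-o['position'])@M).round(4))
E
```

```text
[[ 0.6426 -0.1137  0.072 ]
 [ 0.6524 -0.2679  0.072 ]
 [ 0.5454 -0.1199  0.072 ]
 [ 0.5578 -0.2739  0.072 ]] [ 0.5996 -0.1939  0.072 ]
corner [ 0.0913 -0.0588  0.0223]
corner [0.0914 0.0614 0.022 ]
bar end(+58) [ 0.0589  0.0003 -0.0259]
 [ 0.0574 -0.0549  0.0002]
```

Call:
play_rows([
  [[0,0,0],[0.01,-0.018,-0.06],1],
  [[0,0,0],[0.01,-0.018,-0.16],1],
  [[0,0,0],[0.01,-0.018,-0.25],1],
  [[0,0,0],[0.01,-0.018,-0.31],1],
  [[0,0,0],[0.01,-0.018,-0.335],1],
])

```text
time_s: 6.5
position: [0.5988, -0.1906, 0.1495]
tool_rot: [-2.144, -2.295, 0.001]
force: [-0.6, 0.1, -3.7]
grip_width: 0.0136
grip_force: 40.0
```

Call:
play_rows([
  [[0,0,0],[0,0,0],1],
  [[0,0,0],[0,0,0],1],
  [[0,0,0],[0,0,0],1],
  [[0,0,0],[0,0,0],1],
  [[0,0,0],[0,0,0],1],
])

```text
time_s: 7.0
position: [0.5994, -0.191, 0.1513]
tool_rot: [2.144, 2.295, 0.0]
force: [-0.8, 0.2, -3.7]
grip_width: 0.0137
grip_force: 40.0
```

```bash
cat > st.py <<'E'
from h import *
o=get_obs();M=R.from_rotvec(o['tool_rot']).as_matrix();print(round(o['time_s'],2),o['position'].round(4),"tip",round(o['position'][2]-.0719,4),o['force'].round(1),o['ft_torque'].round(2),"yaw",np.degrees(np.arctan2(M[1,1],M[0,1])).round(2),M[2].round(4))
E
python3 - <<'E'
import st
from h import *
C=cam("scene");p=st.o['position']
s=snapshot("scene")[:,:,::-1]
cv2.imwrite("pics/s3.png",cv2.resize(s[225:345,280:440],None,fx=5,fy=5,interpolation=cv2.INTER_CUBIC))
E
```

```text
7.0 [ 0.5994 -0.191   0.1513] tip 0.0794 [-0.8  0.2 -3.7] [-0.07  0.02 -0.01] yaw 3.88 [-3.e-04  6.e-04 -1.e+00]
```

View pics/s3.png

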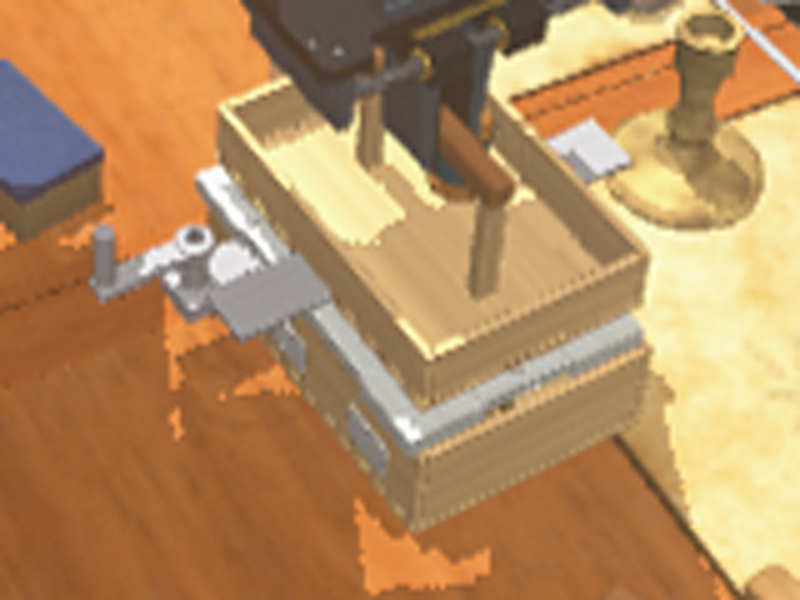

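The scene crop shows the tray level just over the frame. The tray's bottom near corner is about (428,405) and the frame's top near corner about (415,443).

```bash
python3 - <<'E'
from h import *
C=cam("scene");r=np.radians(3.85);Rz=np.array([[np.cos(r),-np.sin(r)],[np.sin(r),np.cos(r)]])
def c(u,v,z,loc): return (p2w(C,280+u/5,225+v/5,z)[:2]-Rz@np.array(loc)).round(4)
print("tray",c(428,405,.0893,(-.065,-.095)),c(432,358,.1293,(-.065,-.095)),"right",c(648,262,.1293,(.065,-.095)), "left",c(220,108,.1293,(-.065,.095)))
print("frame",c(415,443,.072,(-.07,-.1)))
# frame corners from s0c (near, right, left)
def d(u,v,z,loc): return (p2w(C,290+u/4,225+v/4,z)[:2]-Rz@np.array(loc)).round(4)
print("frame0",d(289,352,.072,(-.07,-.1)),d(474,268,.072,(.07,-.1)),d(118,142,.072,(-.07,.1)),d(293,66,.072,(.07,.1)))
E
cat st.py >/dev/null
```

```text
tray [ 0.6054 -0.1948] [ 0.602  -0.1981] right [ 0.5946 -0.2016] left [ 0.6009 -0.2016]
frame [ 0.6011 -0.195 ]
frame0 [ 0.6004 -0.1927] [ 0.5954 -0.1967] [ 0.5996 -0.1962] [ 0.5979 -0.1945]
```

Call:
play_rows([
  [[0,0,0],[0,0,-0.01],1],
  [[0,0,0],[0,0,-0.02],1],
  [[0,0,0],[0,0,-0.025],1],
  [[0,0,0],[0,0,-0.025],1],
  [[0,0,0],[0,0,-0.025],1],
])

```text
time_s: 7.55
position: [0.5992, -0.1909, 0.1459]
tool_rot: [-2.145, -2.295, 0.0]
force: [0.1, -0.5, -3.0]
grip_width: 0.0136
grip_force: 40.0
```

```bash
python3 st.py
```

```text
7.55 [ 0.5992 -0.1909  0.1459] tip 0.074 [ 0.1 -0.5 -3. ] [-0.11  0.02 -0.01] yaw 3.88 [ 1.e-04 -1.e-04 -1.e+00]
```

Call:
play_rows([
  [[0,0,0],[-0.005,0.018,0.01],1],
  [[0,0,0],[-0.005,0.018,0],1],
  [[0,0,0],[-0.005,0.018,-0.005],1],
  [[0,0,0],[-0.005,0.018,-0.01],1],
  [[0,0,0],[-0.005,0.018,-0.013],1],
])

```text
time_s: 8.05
position: [0.5981, -0.1873, 0.1432]
tool_rot: [-2.145, -2.295, 0.0]
force: [-0.3, 0.4, -3.9]
grip_width: 0.0139
grip_force: 40.0
```

Call:
play_rows([
  [[0,0,0],[0,0,0],1],
  [[0,0,0],[0,0,-0.002],1],
  [[0,0,0],[0,0,-0.004],1],
  [[0,0,0],[0,0,-0.004],1],
])

```text
time_s: 8.45
position: [0.5982, -0.1873, 0.1425]
tool_rot: [-2.145, -2.295, 0.0]
force: [-0.1, 0.4, -3.7]
grip_width: 0.0138
grip_force: 40.0
```

```bash
python3 st.py
```

```text
8.45 [ 0.5982 -0.1873  0.1425] tip 0.0706 [-0.1  0.4 -3.7] [-0.07  0.1   0.04] yaw 3.88 [ 0.e+00 -1.e-04 -1.e+00]
```

Call:
play_rows([
  [[0,0,0],[0,0,-0.003],1],
  [[0,0,0],[0,0,-0.006],1],
  [[0,0,0],[0,0,-0.008],1],
  [[0,0,0],[0,0,-0.008],1],
])

```text
time_s: 8.85
position: [0.5981, -0.1873, 0.1408]
tool_rot: [-2.145, -2.295, 0.0]
force: [-0.2, -0.9, -4.0]
grip_width: 0.0138
grip_force: 40.0
```

```bash
python3 st.py
```

```text
8.85 [ 0.5981 -0.1873  0.1408] tip 0.0689 [-0.2 -0.9 -4. ] [-0.07  0.06  0.05] yaw 3.88 [ 1.e-04 -1.e-04 -1.e+00]
```

The lugs have entered the sockets: the tips are 3 mm below the pads and there is no contact force. I'll keep going down.

Call:
play_rows([
  [[0,0,0],[0,0,-0.004],1],
  [[0,0,0],[0,0,-0.008],1],
  [[0,0,0],[0,0,-0.012],1],
  [[0,0,0],[0,0,-0.015],1],
  [[0,0,0],[0,0,-0.015],1],
])

```text
time_s: 9.35
position: [0.5981, -0.1873, 0.1378]
tool_rot: [-2.145, -2.295, 0.0]
force: [1.2, -0.4, -3.9]
grip_width: 0.0136
grip_force: 40.0
```

Call:
play_rows([
  [[0,0,0],[0,0,-0.004],1],
  [[0,0,0],[0,0,-0.008],1],
  [[0,0,0],[0,0,-0.012],1],
  [[0,0,0],[0,0,-0.014],1],
  [[0,0,0],[0,0,-0.014],1],
])

```text
time_s: 9.85
position: [0.5981, -0.1873, 0.135]
tool_rot: [-2.145, -2.295, 0.0]
force: [0.2, 0.6, -3.0]
grip_width: 0.0135
grip_force: 40.0
```

```bash
python3 st.py
```

```text
9.85 [ 0.5981 -0.1873  0.135 ] tip 0.0631 [ 0.2  0.6 -3. ] [-0.07  0.01  0.04] yaw 3.88 [ 1.e-04 -2.e-04 -1.e+00]
```

Call:
play_rows([
  [[0,0,0],[0,0,-0.002],1],
  [[0,0,0],[0,0,-0.004],1],
  [[0,0,0],[0,0,-0.005],1],
  [[0,0,0],[0,0,-0.005],1],
])

```text
time_s: 10.25
position: [0.5982, -0.1873, 0.1341]
tool_rot: [-2.145, -2.295, -0.0]
force: [0.2, 0.5, -3.9]
grip_width: 0.0139
grip_force: 40.0
```

```bash
python3 st.py
```

```text
10.25 [ 0.5982 -0.1873  0.1341] tip 0.0622 [ 0.2  0.5 -3.9] [-0.06  0.08 -0.01] yaw 3.88 [ 0. -0. -1.]
```

Call:
play_rows([
  [[0,0,0],[0,0,-0.002],1],
  [[0,0,0],[0,0,-0.004],1],
  [[0,0,0],[0,0,-0.004],1],
])

```text
time_s: 10.55
position: [0.5984, -0.1873, 0.1337]
tool_rot: [2.145, 2.295, 0.0]
force: [-0.7, 0.6, 2.9]
grip_width: 0.0138
grip_force: 40.0
```

```bash
python3 st.py
```

```text
10.55 [ 0.5984 -0.1873  0.1337] tip 0.0618 [-0.7  0.6  2.9] [ 0.07  0.28 -0.08] yaw 3.88 [-2.e-04  5.e-04 -1.e+00]
```

The tray is home: the tips are at 61.8 mm with light contact. Now I'll release and rise.

Call:
play_rows([
  [[0,0,0],[0,0,0.001],0.5],
  [[0,0,0],[0,0,0.001],0],
  [[0,0,0],[0,0,0.001],0],
  [[0,0,0],[0,0,0.001],0],
  [[0,0,0],[0,0,0.001],0],
], grip_force=15)

```text
time_s: 11.05
position: [0.5982, -0.1873, 0.1335]
tool_rot: [-2.145, -2.295, -0.0]
force: [0.4, 0.2, 1.1]
grip_width: 0.0455
grip_force: 0.0
```

Call:
play_rows([
  [[0,0,0],[0,0,0.02],0],
  [[0,0,0],[0,0,0.1],0],
  [[0,0,0],[0,0,0.3],0],
  [[0,0,0],[0,0,0.5],0],
  [[0,0,0],[0,0,0.55],0],
])

```text
time_s: 11.55
position: [0.5999, -0.188, 0.2484]
tool_rot: [2.141, 2.291, 0.004]
force: [0.0, 0.0, -0.9]
grip_width: 0.0453
grip_force: 0.0
```

Call:
play_rows([
  [[0,0,0],[-0.2,0.02,0],0.25],
  [[0,0,0],[-0.45,0.05,0],0.25],
  [[0,0,0],[-0.7,0.08,0],0.25],
  [[0,0,0],[-0.78,0.1,0],0.25],
  [[0,0,0],[-0.78,0.1,0],0.25],
])

```text
time_s: 12.05
position: [0.4398, -0.1666, 0.2437]
tool_rot: [-2.145, -2.294, 0.0]
force: [0.8, -0.3, 0.4]
grip_width: 0.0342
grip_force: 0.0
```

Call:
play_rows([
  [[0,0,0],[0,0,0],0.25],
  [[0,0,0],[0,0,0],0.25],
  [[0,0,0],[0,0,0],0.25],
  [[0,0,0],[0,0,0],0.25],
  [[0,0,0],[0,0,0],0.25],
])

```text
time_s: 12.55
position: [0.4425, -0.1673, 0.2433]
tool_rot: [-2.145, -2.295, 0.0]
force: [0.1, 0.0, -0.2]
grip_width: 0.0342
grip_force: 0.0
```

```bash
python3 - <<'E'
import st
from h import *
np.save("o3.npy",st.o,allow_pickle=True)
cv2.imwrite("pics/w3.png",snapshot("wrist")[:,:,::-1])
print(get_obs()['grip_width'])
E
```

```text
12.55 [ 0.4425 -0.1673  0.2433] tip 0.1714 [ 0.1  0.  -0.2] [-0.11  0.04 -0.  ] yaw 3.89 [ 2.e-04 -3.e-04 -1.e+00]
0.03416777367654126
```

View pics/w3.png

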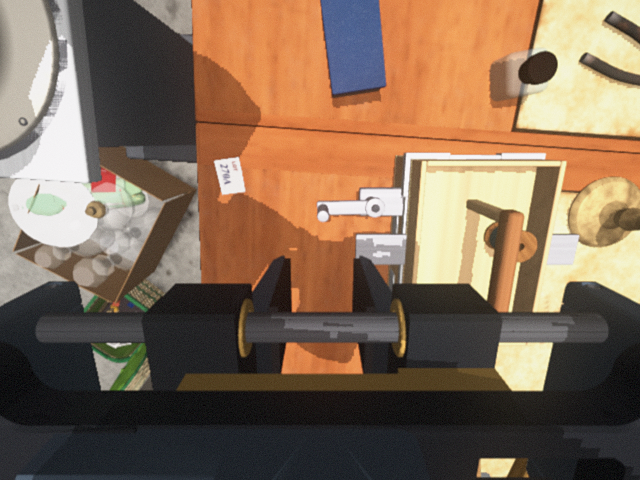

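The wrist view shows the tray seated and the reel upright at (512,240). The pin's top is at about (322,203) with its foot near (324,216). The hinge is at (375,208).

```bash
python3 - <<'E'
from h import *
o=np.load("o3.npy",allow_pickle=True).item();C=cam("wrist",o)
im=cv2.imread("pics/w3.png");cv2.imwrite("pics/w3c.png",cv2.resize(im[175:275,300:420],None,fx=6,fy=6,interpolation=cv2.INTER_CUBIC))
for u,v,z in((322,204,.126),(323,216,.089),(375,208,.09)):print(p2w(C,u,v,z).round(4))
for p in ([.441,-.152,.126],[.441,-.152,.089],[.4933,-.1494,.085]): print(w2p(C,p).round(1))
E
```

```text
[ 0.4411 -0.142   0.126 ]
[ 0.4435 -0.1607  0.089 ]
[ 0.4943 -0.1489  0.09  ]
[321.1 215.1]
[321.1 207.3]
[373.2 207.5]
```

View pics/w3c.png

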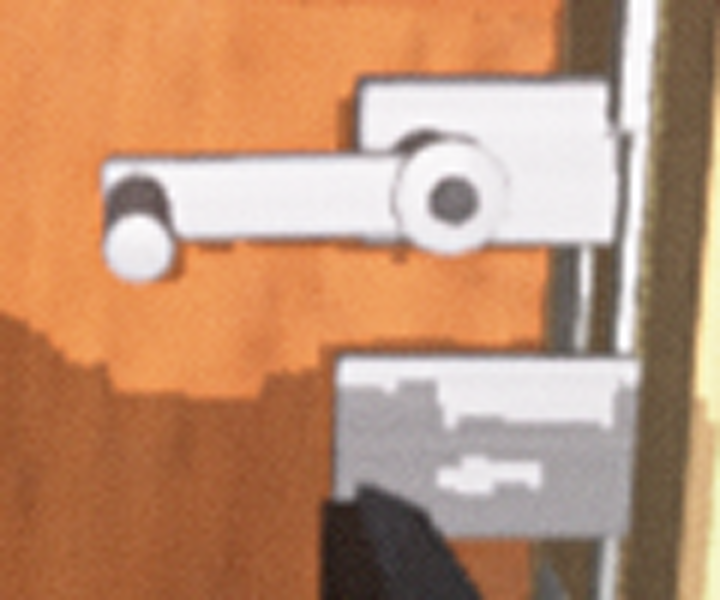

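The crop shows the pin's top disc at (139,248) and its foot near (139,195). The hinge hub is at (453,200).

```bash
python3 - <<'E'
from h import *
o=np.load("o3.npy",allow_pickle=True).item();C=cam("wrist",o)
q=lambda u,v,z:p2w(C,300+u/6,175+v/6,z).round(4)
P=q(139,248,.126);H=q(453,200,.095);print(P,q(139,195,.089),H)
H2=q(453,200,.089);d=P-H2;print(H2,np.hypot(d[0],d[1]),np.degrees(np.arctan2(d[1],d[0]))%360-180-3.85)
print("tabs",q(485,440,.078)) 
E
```

```text
[ 0.4429 -0.1529  0.126 ] [ 0.443  -0.1521  0.089 ] [ 0.4939 -0.1483  0.095 ]
[ 0.495  -0.1494  0.089 ] 0.052217430040169516 -0.006729866573726984
tabs [ 0.5075 -0.194   0.078 ]
```

Call:
play_rows([
  [[0,0,0],[0.002,0.074,-0.1],0.25],
  [[0,0,0],[0.002,0.074,-0.3],0.25],
  [[0,0,0],[0.002,0.074,-0.5],0.25],
  [[0,0,0],[0.002,0.074,-0.65],0.25],
  [[0,0,0],[0.002,0.074,-0.73],0.25],
])

```text
time_s: 13.1
position: [0.4417, -0.152, 0.0953]
tool_rot: [-2.143, -2.294, 0.001]
force: [0.2, -0.2, 0.2]
grip_width: 0.0344
grip_force: 0.0
```

Call:
play_rows([
  [[0,0,0],[0,0,0],0.25],
  [[0,0,0],[0,0,0],0.5],
  [[0,0,0],[0,0,0],1],
  [[0,0,0],[0,0,0],1],
  [[0,0,0],[0,0,0],1],
], grip_force=8)

```text
time_s: 13.6
position: [0.4423, -0.1526, 0.0983]
tool_rot: [2.145, 2.295, -0.0]
force: [-5.4, 0.2, 7.4]
grip_width: 0.0104
grip_force: 8.0
```

Call:
play_rows([
  [[0,0,0],[0,0,0],1],
  [[0,0,0],[0,0,0],1],
  [[0,0,0],[0,0,0],1],
])

```text
time_s: 13.9
position: [0.4423, -0.1526, 0.0983]
tool_rot: [2.145, 2.295, -0.0]
force: [-4.1, 0.6, 7.0]
grip_width: 0.011
grip_force: 8.0
```

```bash
python3 st.py
```

```text
13.9 [ 0.4423 -0.1526  0.0983] tip 0.0264 [-4.1  0.6  7. ] [-0.19  0.9   0.01] yaw 3.88 [-4.e-04  2.e-04 -1.e+00]
```

The pin is gripped at 11 mm. Now I'll sweep it along the arc.

Call:
play_rows([
  [[0,0,0],[0.013,-0.067,0],1],
  [[0,0,0],[0.044,-0.127,0],1],
  [[0,0,0],[0.088,-0.178,0],1],
  [[0,0,0],[0.145,-0.216,0],1],
  [[0,0,0],[0.145,-0.216,0],1],
])

```text
time_s: 14.4
position: [0.4726, -0.1978, 0.0982]
tool_rot: [2.144, 2.293, -0.001]
force: [-4.3, -11.6, 0.7]
grip_width: 0.0105
grip_force: 8.0
```

```bash
python3 st.py
```

```text
14.4 [ 0.4726 -0.1978  0.0982] tip 0.0263 [ -4.3 -11.6   0.7] [-2.15  0.82  0.07] yaw 3.87 [-0.0024  0.001  -1.    ]
```

Call:
play_rows([
  [[0,0,0],[0.03,-0.013,0],1],
  [[0,0,0],[0.064,-0.022,0],1],
  [[0,0,0],[0.1,-0.026,0],1],
  [[0,0,0],[0.132,-0.026,0],1],
  [[0,0,0],[0.132,-0.026,0],1],
])

```text
time_s: 14.9
position: [0.4977, -0.2012, 0.0978]
tool_rot: [-2.144, -2.296, 0.002]
force: [-6.8, -6.7, 8.0]
grip_width: 0.0107
grip_force: 8.0
```

```bash
python3 st.py
```

```text
14.9 [ 0.4977 -0.2012  0.0978] tip 0.0259 [-6.8 -6.7  8. ] [-1.16  1.03  0.08] yaw 3.91 [-6.0e-04 -1.4e-03 -1.0e+00]
```

Call:
play_rows([
  [[0,0,0],[0.005,0.002,0],1],
  [[0,0,0],[0.01,0.003,0],1],
  [[0,0,0],[0.01,0.003,0],1],
  [[0,0,0],[0.01,0.003,0],1],
])

```text
time_s: 15.3
position: [0.4984, -0.2007, 0.0977]
tool_rot: [-2.143, -2.295, 0.004]
force: [-14.8, -9.3, 8.3]
grip_width: 0.0116
grip_force: 8.0
```

```bash
python3 st.py
```

```text
15.3 [ 0.4984 -0.2007  0.0977] tip 0.0258 [-14.8  -9.3   8.3] [-1.87  2.8   0.05] yaw 3.91 [-5.e-04 -3.e-03 -1.e+00]
```

Call:
play_rows([
  [[0,0,0],[0.006,0.002,0],1],
  [[0,0,0],[0.006,0.002,0],1],
  [[0,0,0],[0.006,0.002,0],1],
])

```text
time_s: 15.6
position: [0.4995, -0.2003, 0.0976]
tool_rot: [-2.143, -2.294, 0.004]
force: [-15.2, -10.3, 7.2]
grip_width: 0.0136
grip_force: 8.0
```

```bash
python3 st.py
```

```text
15.6 [ 0.4995 -0.2003  0.0976] tip 0.0257 [-15.2 -10.3   7.2] [-1.81  2.79  0.08] yaw 3.91 [-3.0e-04 -3.3e-03 -1.0e+00]
```

The latch is at its stop: the force rose and the fingers were pushed apart. I'll release and retreat.

Call:
play_rows([
  [[0,0,0],[-0.005,-0.002,0],0.6],
  [[0,0,0],[-0.01,-0.003,0],0.3],
  [[0,0,0],[-0.01,-0.003,0],0.3],
  [[0,0,0],[-0.01,-0.003,0],0.3],
  [[0,0,0],[-0.01,-0.003,0],0.3],
])

```text
time_s: 16.1
position: [0.4994, -0.2004, 0.0976]
tool_rot: [2.145, 2.295, 0.0]
force: [0.0, 0.3, -0.6]
grip_width: 0.0323
grip_force: 0.0
```

Call:
play_rows([
  [[0,0,0],[0,0,0.05],0.3],
  [[0,0,0],[0,0,0.2],0.3],
  [[0,0,0],[0,0,0.4],0.3],
  [[0,0,0],[0,0,0.7],0.3],
  [[0,0,0],[-0.1,0,0.8],0.3],
])

```text
time_s: 16.6
position: [0.4812, -0.201, 0.2617]
tool_rot: [2.141, 2.293, 0.002]
force: [0.4, -0.0, -0.2]
grip_width: 0.032
grip_force: 0.0
```

Call:
play_rows([
  [[0,0,0],[-0.1,-0.3,0],0.3],
  [[0,0,0],[-0.1,-0.3,0],0.3],
  [[0,0,0],[-0.1,-0.3,0],0.3],
  [[0,0,0],[-0.1,-0.3,0],0.3],
  [[0,0,0],[-0.1,-0.3,0],0.3],
])

```text
time_s: 17.1
position: [0.4593, -0.2596, 0.2573]
tool_rot: [-2.144, -2.295, -0.0]
force: [-0.4, -0.2, -0.0]
grip_width: 0.0318
grip_force: 0.0
```

```bash
python3 - <<'E'
import st
from h import *
o=st.o;np.save("o4.npy",o,allow_pickle=True)
im=snapshot("wrist")[:,:,::-1]
cv2.imwrite("pics/w4.png",im);print(w2p(cam("wrist",o),[.498,-.201,.12]))
E
```

```text
17.1 [ 0.4593 -0.2596  0.2573] tip 0.1854 [-0.4 -0.2 -0. ] [-0.15  0.03  0.03] yaw 3.91 [ 8.e-04 -5.e-04 -1.e+00]
[368.3776009 167.2019275]
```

View pics/w4.png

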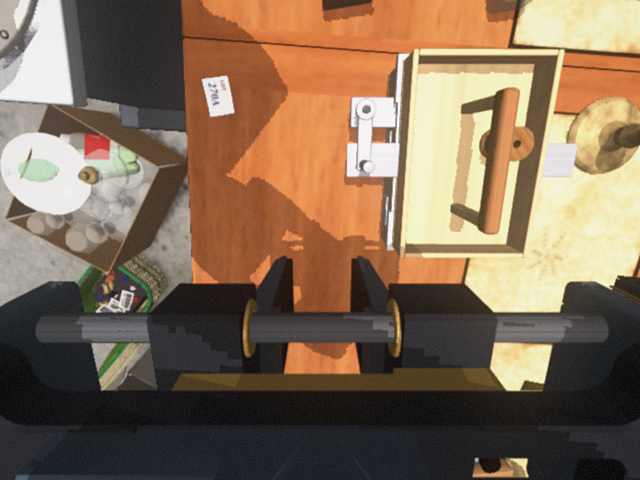

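The latch arm lies from its hinge at (366,108) to its pin at (368,167), over the tab and parallel to the tray side. The tray is seated and the reel stands at (510,143).

```bash
python3 -c "from cell import *;print(job_done())"
```

```text
the job is handed in; nothing more can be done
None
```

The tray is seated in its four sockets with the reel still standing, the latch is turned to its stop over the tab, the gripper is clear of everything, and the job was handed in at about 17 s.

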